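Make up a filler kit for the hull and shelve the spare tins

TASK

Make up the filler kit for the hull: open the case's yellow lid all the way, put exactly three of the red-labelled filler tins in it, upright and one to a pocket (the fourth pocket stays empty for the hardener, which is packed last), and then shut the lid fully. Stand all the other filler tins upright on the low plywood shelf, in one straight row close side by side, and leave everything else where it is.

Things in the scene. Friction and masses are not known exactly. Their poses are not given: they have to be found in the camera images.
- tin0: filler tin: a steel can with a red label and a narrow white band, 62 mm in diameter, 80 mm high, about 0.33 kg (part used, the weight is low), all alike; origin at the centre of its underside, z up its axis. Five to seven of these tins are there; the others are absent.
- tin1: filler tin: a steel can with a red label and a narrow white band, 62 mm in diameter, 80 mm high, about 0.33 kg (part used, the weight is low), all alike; origin at the centre of its underside, z up its axis. Five to seven of these tins are there; the others are absent.
- tin2: filler tin: a steel can with a red label and a narrow white band, 62 mm in diameter, 80 mm high, about 0.33 kg (part used, the weight is low), all alike; origin at the centre of its underside, z up its axis. Five to seven of these tins are there; the others are absent.
- tin3: filler tin: a steel can with a red label and a narrow white band, 62 mm in diameter, 80 mm high, about 0.33 kg (part used, the weight is low), all alike; origin at the centre of its underside, z up its axis. Five to seven of these tins are there; the others are absent.
- tin4: filler tin: a steel can with a red label and a narrow white band, 62 mm in diameter, 80 mm high, about 0.33 kg (part used, the weight is low), all alike; origin at the centre of its underside, z up its axis. Five to seven of these tins are there; the others are absent.
- tin5: filler tin: a steel can with a red label and a narrow white band, 62 mm in diameter, 80 mm high, about 0.33 kg (part used, the weight is low), all alike; origin at the centre of its underside, z up its axis. Five to seven of these tins are there; the others are absent.
- tin6: filler tin: a steel can with a red label and a narrow white band, 62 mm in diameter, 80 mm high, about 0.33 kg (part used, the weight is low), all alike; origin at the centre of its underside, z up its axis. Five to seven of these tins are there; the others are absent.
- case: black kit case, fixed, robot's left: tray 82 mm (its x) by 300 mm (its y), rim 50 mm above the table, walls and dividers 4 mm thick and as high as the rim, floor 5 mm; four pockets in a row along y (a tin stands 35 mm out of one). Origin at the centre of its underside; +x points to the hinge side, away from the table's middle. A flange below the rim on the -x side reaches 59 mm from the centre
- lid (a joint): hinge of the case's deep yellow lid (a hood 100 x 312 mm, 49 mm high, open underneath), rad: 0 shut, growing as it opens, stop at 2.1 (leaning back past upright). Stiff: the lid stays where it is left; about 5 N at its grip moves it. May start a little ajar. Hinge line: along the case's y through point hinge
- hinge (a point): middle of the lid's hinge line: 41 mm from the case's centre towards its +x, 50 mm above the table; same axes as the case
- lid_grip (a point): centre of the lid's grip: a black round bar 30 mm long (along the case's y), 22 mm thick, on a web on the middle of the lid's front face, bar's axis 22 mm off that face; lid shut: 122 mm from the hinge line towards the case's -x and 22 mm above it; swings with the lid in an arc of 124 mm radius. Gripped from above, fingers closing along the case's y, its flat ends turn between the pads
- shelf: low plywood bench shelf, fixed to the table on the robot's right: board 300 mm (its y) by 96 mm (its x), its top 50 mm above the table, with lips along both long edges, 6 mm thick, 10 mm above the board (inner width 96 mm). Origin at the centre of its underside; its y runs along the row
- shelf_mid (a point): centre of the shelf board's top surface; same axes as the shelf
- pocket0 (a point): centre of the floor of pocket 0 of 4 (counted along the case's y); the pocket is 74 mm in the case's x by 70 mm in its y; same axes as the case
- pocket1 (a point): centre of the floor of pocket 1 of 4 (counted along the case's y); the pocket is 74 mm in the case's x by 70 mm in its y; same axes as the case
- pocket2 (a point): centre of the floor of pocket 2 of 4 (counted along the case's y); the pocket is 74 mm in the case's x by 70 mm in its y; same axes as the case
- pocket3 (a point): centre of the floor of pocket 3 of 4 (counted along the case's y); the pocket is 74 mm in the case's x by 70 mm in its y; same axes as the case
- tape: bystander: roll of purple masking tape lying flat, 96 mm across, 36 mm high; origin at its underside
- block: bystander: small wooden sanding block with a cork sole, 88 x 48 mm, 28 mm high; origin at its underside
- knife: bystander: spatula with a wooden handle, 190 mm long, lying flat on the far side of the table; origin at its underside
- brush: bystander: brush with a wooden handle, 190 mm long, lying flat on the far side of the table; origin at its underside
- hardener: bystander: white bottle with blue label, 54 mm across, 125 mm high, far side of the table; origin at its underside
- cup: bystander: white mixing cup, 84 mm across, 85 mm high, far side of the table; origin at its underside
- varnish: bystander: can with a GREEN label, 86 mm across, 115 mm high, far side of the table (not a filler tin); origin at its underside
Not all that is in view belongs to the job. What is shaped like the tin6 but turquoise is not meant.

How it is judged:
By the outcome, as a careful person would: the job done as asked, in the order asked, and still so for the second after the job is handed in, with the robot touching nothing.
Of tin0, tin1, tin2, tin3, tin4, tin5, tin6 only 5 to 7 are there at a start; the rules pass over those that are not, and their reading is None.
At some moment in a run one of tin0, tin1, tin2, tin3, tin4, tin5, tin6 may be knocked a few centimetres aside while the robot is not near it.
It also fails if it takes over 208 s, if anything falls off the work surface, if the arm or the gripper's body presses on something with over 40 N, if the wrist force passes 120 N, or if a joint passes its speed limit or range.

ROBOT

A 6-joint arm with a two-finger parallel gripper is mounted at the origin on the work surface. World frame = base frame: x ahead of the robot, y to its left, z up, the work surface at z = 0. Lengths are in m, angles in rad, forces in N, time in s.
With the tool pointing down it reaches from about 0.25 to 0.775 m from the base axis. Payload 4 kg.
Tool frame: the origin (TCP) lies on the centre line of the jaws, within the pads' length; the fingertips stand robot.tips_ahead ahead of it and the grasp point (between the pads) lies 8 mm behind it (robot.tips_ahead is the distance from the TCP to the fingertips, in m); z points along the fingers, y is the line along which they close (so a half turn about z gives the same grasp; the last joint's range is limited). The gripper opens to 94 mm and grips with 3 to 60 N. Pads are 16 mm wide; open, the fingers measure 119 mm over their backs; the gripper's body (75 mm by 177 mm) begins 78 mm behind the grasp point.
Start: joints at [1.168, 0.087, 1.371, -0, 1.684, -0.103], TCP at [0.162, 0.525, 0.217] pointing down, gripper open.
Joint ranges: [-3.1, 3.1], [-0.76, 2.03], [0.27, 2.55], [-1.08, 4.22], [0.17, 2.65], [-2.57, 2.57]. Speed limits (rad/s): [2.79, 2.79, 3.14, 3.14, 3.14, 3.14].

INTERFACE

Orientations are given as [roll, pitch, yaw] about the fixed x, y, z axes, in that order (R = Rz(yaw) Ry(pitch) Rx(roll)).
In Python, from bench import robot, snapshot, close_job, spotter gives the robot as it stands. The module is installed in compiled form; this text tells all that it offers.
- The arm moves only by the tool servo_tool, never from a script. Its argument "commands" is one flat list of numbers, 7 for each row, row after row: the shift along the tool's x, y, z in m, then the turn, a rotation vector about the tool's x, y, z in degrees, then the finger opening in m, from 0 to 0.094. In form: [x, y, z, ax, ay, az, grip, x, y, z, ax, ay, az, grip, ...]. A call has 1 to 10 rows; each row is the pose to reach, as a shift and turn from the pose commanded when the call began, along the tool's axes at that moment; what a row does not reach only later rows make up. A row lasts 1/8 s, in which the tool goes at most 62.5 mm and 10.7 degrees, less where a joint would pass 70% of its speed; a pose out of reach is approached as far as the arm can. A call with a gripper value outside its range is refused whole. The fingers move at their own pace and stop on an object; the grip force is fixed at half the most. Time passes only in rows, so rows that repeat a pose let the fingers close. It gives the time, the measured TCP pose, the force, the opening and the grip force at its end, in the units of the state.
- robot.get_obs(): the state, without advancing time (a new reading comes with each control period).
- snapshot(name): name is "scene" or "top"; returns a dict with "img" (420x560x3 uint8, blue, green, red), "camera_matrix" (3x3 intrinsics, pixels), "k1" (the pictures are not rectified: a ray, as slopes to the right and down, at radius r is drawn at 1 + k1 r^2 times it, then the intrinsics apply), "extrinsics" (4x4, takes a point from camera to world coordinates). Camera axes: x right, y down, z forward; pixel columns grow to the right and rows downward; lengths in m; the calibration is good to about 2 mm. A picture is of the moment at which its call begins. There is no depth.
- close_job(): hands the job in; it is judged then, once.
Trained networks look in a picture, given as the dict that the camera call returned (one of the last four; its "shot" number tells which), for a name from the list of things; names that differ only in an ending like _2 or _b are one class to them, and where a whole thing is asked for, a point or a joint stands for the part that bears it (a point fixed in the world has none). Each returns a list of dicts, best first, with "conf" (0 to 1); they miss things now and then, are a little off and sometimes report something else, mostly with a low value. They report only what shows in the picture. A call takes as long as a camera call. They do not tell look-alikes from the thing itself.
- spotter.trace(name, picture): "region" (420x560 bool, what is visible of it) and "box" ([left, top, width, height] in pixels, round what is visible of it).
The state is a dict: "time": time; "joint_positions": joint angles; "qvel": joint speeds; "joint_torque": joint torques, N m; "tool_pos": TCP position; "ee_rot": TCP orientation; "wrist_force": force on the tool from outside, world axes, zero at the start; "wrist_torque": the same for the moment, N m; "width": finger opening in m; "finger_force": force on a finger pad.
Only numpy, scipy, OpenCV 4.12 (cv2) and the standard library are available. Lean on these libraries where they do the work, as an engineer would, in place of code of your own. Each camera call takes 0.05 s, during which the arm holds its last target. There are 200 camera calls.

## Working session

There is one attempt and no reset: what is moved stays moved. The work goes in short steps, Python scripts to look and compute and a tool call to move; the robot and the scene stay as the last step left them, time stands still between calls to the robot, and variables do not carry over. Pictures are saved under pics/ and viewed, at most 14 in all, crops included, and the job is handed in when it is done.

Besides the shell and the picture viewer there is one more tool, called in YAML: its name, and indented under it one key for each argument. servo_tool: Moves the arm, as the interface text tells. Its arguments: {"type":"object","properties":{"commands":{"type":"array","items":{"type":"number"}}},"required":["commands"]}

```bash
mkdir -p pics; ls; python3 - <<'E'
from bench import robot, snapshot, spotter
import cv2, numpy as np
o=robot.get_obs(); print({k:np.round(v,3).tolist() if not isinstance(v,float) else v for k,v in o.items()}, robot.tips_ahead)
for n in("scene","top"):
    s=snapshot(n); cv2.imwrite(f"pics/{n}0.png",s["img"]); print(n,s["camera_matrix"].tolist(),s["k1"],np.round(s["extrinsics"],3).tolist())
    for t in("tin0","case","shelf","lid","lid_grip"):
        print(t,[(round(d["conf"],2),d["box"]) for d in spotter.trace(t,s)])
E
```

```text
pics
{'time': 0.0, 'joint_positions': [1.168, 0.088, 1.372, -0.0, 1.684, -0.103], 'qvel': [-0.001, 0.0, -0.0, -0.003, 0.001, 0.001], 'joint_torque': [-0.002, -34.017, -30.243, 0.072, 0.033, -0.0], 'tool_pos': [0.162, 0.525, 0.215], 'ee_rot': [-3.139, -0.0, 2.842], 'wrist_force': [0.06, -0.545, -0.029], 'wrist_torque': [0.045, 0.02, 0.003], 'finger_force': 0.0, 'width': 0.09393329197017884} 0.011
scene [[494.74054617100256, 0.0, 285.0123853278006], [0.0, 494.74054617100256, 211.4315734400977], [0.0, 0.0, 1.0]] -0.14251387137457372 [[0.853, 0.442, -0.279, 0.951], [0.522, -0.715, 0.465, -0.556], [0.006, -0.542, -0.84, 1.088], [0.0, 0.0, 0.0, 1.0]]
tin0 [(0.92, [220.8, 172.0, 27.3, 37.7]), (0.86, [189.9, 201.8, 29.5, 38.2]), (0.84, [271.9, 250.8, 25.0, 36.2]), (0.81, [273.6, 166.1, 22.0, 33.2]), (0.79, [227.6, 222.9, 31.9, 37.7]), (0.66, [298.3, 217.6, 28.2, 36.0])]
case [(0.71, [240.4, 81.4, 114.1, 79.7])]
shelf [(0.84, [107.3, 239.9, 130.1, 112.2])]
lid [(0.86, [239.4, 83.6, 112.8, 65.3]), (0.18, [217.9, 171.4, 28.1, 39.2])]
lid_grip [(0.68, [239.0, 80.9, 118.1, 74.0])]
top [[431.6786880025222, 0.0, 284.80627507384895], [0.0, 431.6786880025222, 209.06486972309057], [0.0, 0.0, 1.0]] -0.12217573875368912 [[0.014, -0.993, 0.119, 0.46], [-1.0, -0.014, 0.003, 0.014], [-0.002, -0.119, -0.993, 1.101], [0.0, 0.0, 0.0, 1.0]]
tin0 [(0.77, [320.4, 208.1, 29.7, 28.3]), (0.73, [274.3, 253.8, 27.8, 25.0]), (0.73, [327.8, 164.0, 26.8, 24.7]), (0.72, [235.0, 211.2, 31.0, 25.5]), (0.7, [323.6, 251.4, 30.9, 30.8]), (0.63, [287.6, 151.9, 22.2, 32.9])]
case [(0.91, [143.5, 183.9, 62.1, 134.4])]
shelf [(0.69, [386.9, 186.2, 55.4, 126.6])]
lid [(0.7, [145.0, 183.3, 56.2, 138.2]), (0.27, [146.0, 184.9, 60.0, 136.3]), (0.21, [285.1, 151.8, 23.9, 30.9])]
lid_grip [(0.7, [144.3, 185.0, 59.7, 132.4]), (0.68, [318.4, 208.6, 34.2, 29.2]), (0.23, [314.9, 104.3, 36.1, 38.0]), (0.22, [143.7, 140.9, 72.5, 16.0])]
```

View pics/scene0.png

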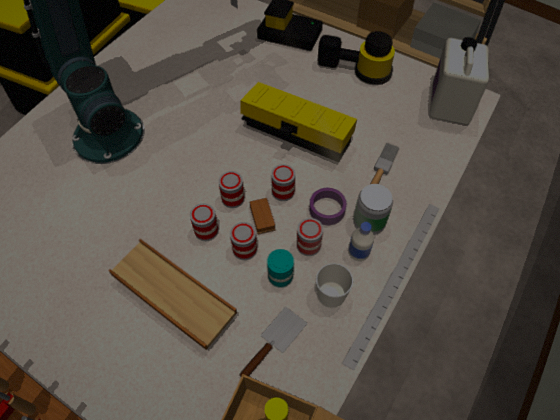

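View pics/top0.png

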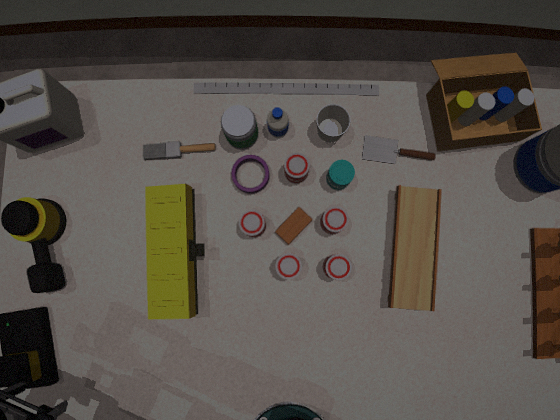

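The scene shows five red-labelled tins; top-view pixels are (297,167), (252,224), (335,220), (289,267) and (338,267). The turquoise can at (341,173) is the look-alike and is not meant, nor is the green varnish at (240,125). The case is at (170,250) with its grip at (198,250), and the shelf is at (415,248).

```bash
cat > h.py <<'E'
import numpy as np, cv2
from scipy.optimize import minimize
from bench import robot, snapshot, spotter
def proj(s,P):
    T=np.linalg.inv(s["extrinsics"]); p=np.atleast_2d(P)@T[:3,:3].T+T[:3,3]
    q=p[:,:2]/p[:,2:]; q=q*(1+s["k1"]*(q**2).sum(1,keepdims=True)); K=s["camera_matrix"]
    return q*[K[0,0],K[1,1]]+K[:2,2]
def onplane(s,uv,z):
    K=s["camera_matrix"]; d=(np.array(uv,float)-K[:2,2])/[K[0,0],K[1,1]]; q=d.copy()
    for _ in range(20): q=d/(1+s["k1"]*(q@q))
    E=s["extrinsics"]; r=E[:3,:3]@[q[0],q[1],1]; return E[:3,3]+r*(z-E[2,3])/r[2]
def red(s):
    b,g,r=[c.astype(int) for c in cv2.split(cv2.GaussianBlur(s["img"],(3,3),0))]; return ((r>1.7*g)&(r>1.5*b)&(r>45)).astype(np.uint8)
def yellow(s):
    b,g,r=[c.astype(int) for c in cv2.split(s["img"])]; return ((r>2.2*b)&(g>1.8*b)&(abs(r-g)<.4*r)&(r>50)).astype(np.uint8)
def hullmask(uv,k=4):
    m=np.zeros((420*k,560*k),np.uint8); h=cv2.convexHull(((uv+.5)*k-.5).astype(np.float32)).round().astype(np.int32)
    cv2.fillConvexPoly(m,h,1); return m
def up(m,k=4): return (cv2.resize(m.astype(np.float32),None,fx=k,fy=k,interpolation=cv2.INTER_LINEAR)>.5).astype(np.uint8)
a=np.linspace(0,2*np.pi,40,endpoint=False)
def cyl(x,y,z=0.,r=.031,h=.08): return np.array([[x+r*np.cos(t),y+r*np.sin(t),zz] for t in a for zz in(z,z+h)])
def box(x,y,yaw,x0,x1,y0,y1,z0,z1):
    P=np.array([[i,j,k] for i in(x0,x1) for j in(y0,y1) for k in(z0,z1)]); c,s_=np.cos(yaw),np.sin(yaw)
    return P@np.array([[c,-s_,0],[s_,c,0],[0,0,1]]).T+[x,y,0]
def fit(views,model,p0,steps):
    """views: [(snap, mask)]"""
    M=[(s,up(m)) for s,m in views]
    def f(p):
        t=0
        for s,m in M:
            q=hullmask(proj(s,model(p))); t+=1-(q&m).sum()/max((q|m).sum(),1)
        return t/len(M)
    S=np.vstack([p0]+[np.array(p0)+np.eye(len(p0))[i]*steps[i] for i in range(len(p0))])
    r=minimize(f,p0,method="Nelder-Mead",options=dict(initial_simplex=S,xatol=2e-4,fatol=1e-4,maxiter=250)); return r.x,1-r.fun
E
python3 - <<'E'
from h import *
sc,tp=snapshot("scene"),snapshot("top")
R={}
for n,s in(("s",sc),("t",tp)): R[n]=spotter.trace("tin0",s)
for d in R["t"]:
    l,t,w,h=d["box"]; p=onplane(tp,(l+w/2,t+h/2),.06)
    if d["conf"]<.4: continue
    # match in scene
    c=proj(sc,[[p[0],p[1],.04]])[0]
    e=min(R["s"],key=lambda e:np.hypot(e["box"][0]+e["box"][2]/2-c[0],e["box"][1]+e["box"][3]/2-c[1]))
    V=[(sc,e["region"]),(tp,d["region"])]
    x,i=fit(V,lambda q:cyl(q[0],q[1],q[2]),[p[0],p[1],0],[.01,.01,.01])
    def rm(s,d):
        m=red(s)&cv2.dilate(d["region"].astype(np.uint8),np.ones((5,5)))
        z=np.zeros_like(m); pts=cv2.findNonZero(m)
        if pts is not None: cv2.fillConvexPoly(z,cv2.convexHull(pts),1)
        return z
    mt=rm(tp,d); ms=rm(sc,e); y,j=fit([(sc,ms),(tp,mt)],lambda q:cyl(q[0],q[1],q[2]),[p[0],p[1],0],[.01,.01,.01])
    print("tin",[round(v) for v in d["box"]],np.round(x,4),round(i,2),"red",np.round(y,4),round(j,2),int(mt.sum()),int(ms.sum()))
sh=[(s,spotter.trace("shelf",s)[0]["region"]) for s in(sc,tp)]
print("shelf",fit(sh,lambda q:box(*q[:3],-.054,.054,-.15,.15,0,q[3]),[.46,-.29,1.57,.055],[.01,.01,.05,.01]))
def ym(s,q):
    m=yellow(s); z=cv2.dilate(spotter.trace("lid",s)[0]["region"].astype(np.uint8),np.ones((5,5))); m=cv2.morphologyEx(m&z,cv2.MORPH_CLOSE,np.ones((5,5))); 
    z=np.zeros_like(m); cv2.fillConvexPoly(z,cv2.convexHull(cv2.findNonZero(m)),1); return z
def lid(q):
    x,y,yaw,th=q; B=box(0,0,0,-.1,0,-.156,.156,0,.049); c,s=np.cos(th),np.sin(th)
    B=np.c_[B[:,0]*c+B[:,2]*s,B[:,1],-B[:,0]*s+B[:,2]*c]+[.041,0,.05]
    c,s=np.cos(yaw),np.sin(yaw); return B@np.array([[c,-s,0],[s,c,0],[0,0,1]]).T+[x,y,0]
ly=[(s,ym(s,0)) for s in(sc,tp)]
print("lid",fit(ly,lid,[.45,.28,1.57,.05],[.01,.01,.05,.1]))
cv2.imwrite("pics/crop.png",cv2.resize(tp["img"][140:290,220:370],(600,600),interpolation=cv2.INTER_CUBIC)+30)
E
```

```text
tin [327, 162, 25, 27] [ 0.6752 -0.1182 -0.0013] 0.94 red [ 0.669  -0.1156  0.    ] 0.0 0 0
tin [238, 213, 27, 26] [ 0.5507  0.0983 -0.0028] 0.93 red [ 0.5504  0.0997 -0.0059] 0.75 365 686
tin [322, 252, 31, 30] [ 0.4493 -0.1104  0.0024] 0.96 red [ 0.4461 -0.1078 -0.0089] 0.75 383 736
tin [320, 207, 31, 30] [ 0.5612 -0.1017 -0.0016] 0.94 red [ 0.5626 -0.0998 -0.0051] 0.78 416 806
tin [286, 152, 23, 34] [ 6.913e-01 -9.300e-03 -6.000e-04] 0.95 red [ 0.6906 -0.0065 -0.0094] 0.77 465 697
tin [273, 250, 28, 27] [0.4495 0.0091 0.0008] 0.94 red [ 0.4455  0.0106 -0.0047] 0.78 382 689
shelf (array([ 0.49294664, -0.30367694,  1.48827862,  0.06035884]), np.float64(0.9016847547029938))
lid (array([0.47897059, 0.29655012, 1.6361824 , 0.10339315]), np.float64(0.9801483640085773))
```

View pics/crop.png

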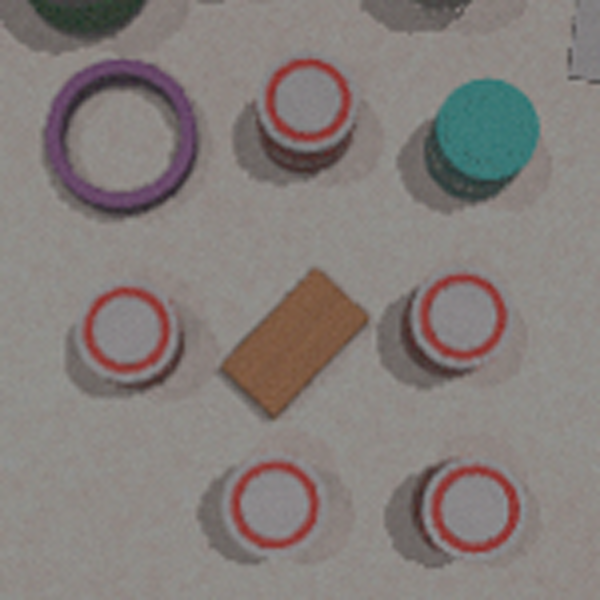

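The crop confirms five tins with red rings; the turquoise can at crop (487,130) has none. Next I refine the shelf and tin positions and plan the first move.

```bash
cat >> h.py <<'E'
from scipy.spatial.transform import Rotation as Ro
def plan(*targets):
    """targets (x,y,z,yaw): print shift/turn in tool axes from the measured pose"""
    o=robot.get_obs(); R=Ro.from_euler("xyz",o["ee_rot"]); print("pose",np.round(o["tool_pos"],4),np.round(o["ee_rot"],3),"q",np.round(o["joint_positions"],2),"w",round(o["width"],4),"t",o["time"])
    for x,y,z,yaw in targets:
        d=R.inv().apply(np.array([x,y,z])-o["tool_pos"]); r=(R.inv()*Ro.from_euler("xyz",[np.pi,0,yaw])).as_rotvec(degrees=True)
        print((x,y,z,yaw),"->",np.round(d,4).tolist(),np.round(r,1).tolist())
def rings(tp):
    out=[]
    n,l,st,c=cv2.connectedComponentsWithStats(cv2.morphologyEx(red(tp),cv2.MORPH_CLOSE,np.ones((3,3))))
    for (x,y),s in zip(c[1:],st[1:]):
        if s[4]>60: out.append((tuple(np.round([x,y],1)),s[2:5].tolist()))
    return out
E
python3 - <<'E'
from h import *
sc,tp=snapshot("scene"),snapshot("top")
# ring centres: dark/bright lid disc -> red ring ellipse in the top view
g=cv2.cvtColor(tp["img"],cv2.COLOR_BGR2HSV); 
for x,y in[(297,166),(251.5,223),(335.5,220),(289,266.5),(338.5,267)]:
    m=np.zeros((420,560),np.uint8); cv2.circle(m,(int(x),int(y)),13,1,-1)
    w=(red(tp)&m); b=tp["img"].astype(float); wt=np.clip(b[...,2]-1.25*b[...,1]-8,0,None)*m; 
    # ring: hill-climb centre maximising redness on an ellipse
    best=max(((sum(cv2.getRectSubPix(wt.astype(np.float32),(1,1),tuple(map(float,p)))[0,0] for p in proj(tp,cyl(X,Y,.08,r,0)[::2])),X,Y,r) for c in[onplane(tp,(x,y),.08)] for X in c[0]+np.arange(-.006,.0061,.0015) for Y in c[1]+np.arange(-.006,.0061,.0015) for r in(.022,.024,.026)))
    print("ring",np.round(best,4))
# shelf: wood mask
for s in(sc,tp):
    b=s["img"].astype(float); m=((b[...,2]>1.35*b[...,0])).astype(np.uint8)&cv2.dilate(spotter.trace("shelf",s)[0]["region"].astype(np.uint8),np.ones((9,9)))
    m=cv2.morphologyEx(m,cv2.MORPH_OPEN,np.ones((3,3))); z=np.zeros_like(m); cv2.fillConvexPoly(z,cv2.convexHull(cv2.findNonZero(m)),1)
    if s is sc: ms=z
print(fit([(sc,ms),(tp,z)],lambda q:box(*q[:3],-.054,.054,-.15,.15,0,q[3]),[.485,-.30,1.5,.06],[.01,.01,.05,.01]))
print(fit([(tp,z)],lambda q:box(*q[:3],-.054,.054,-.15,.15,0,.06),[.485,-.30,1.5],[.01,.01,.05]))
for (q,s,zz) in((ms,sc,0),(z,tp,0)):
    t=s["img"].copy(); P=proj(s,box(.493,-.3037,1.488,-.054,.054,-.15,.15,0,.06)).round().astype(int)
plan((.484,.219,.2,1.636),(.484,.219,.0845,1.636))
E
```

```text
ring [ 2.4084492e+03  6.9090000e-01 -9.4000000e-03  2.4000000e-02]
ring [2.3002822e+03 5.5140000e-01 9.5800000e-02 2.2000000e-02]
ring [ 2.3540449e+03  5.6130000e-01 -1.0380000e-01  2.2000000e-02]
ring [2.3641057e+03 4.4850000e-01 6.9000000e-03 2.2000000e-02]
ring [ 2.4714287e+03  4.4720000e-01 -1.1110000e-01  2.4000000e-02]
(array([ 0.49534721, -0.30341114,  1.48543976,  0.06568929]), np.float64(0.9250918712379544))
(array([ 0.49559101, -0.30753842,  1.49584614]), np.float64(0.9603077208650008))
pose [0.1624 0.5255 0.2165] [ 3.142 -0.     2.842] q [ 1.17  0.09  1.37  0.    1.68 -0.1 ] w 0.0944 t 1.2
(0.484, 0.219, 0.2, 1.636) -> [-0.3977, -0.1978, 0.0165] [0.0, -0.0, 69.1]
(0.484, 0.219, 0.0845, 1.636) -> [-0.3977, -0.1979, 0.132] [0.0, -0.0, 69.1]
```

servo_tool:
  commands: [-0.398, -0.198, 0.016, 0, 0, 69, 0.06, -0.398, -0.198, 0.016, 0, 0, 69, 0.06, -0.398, -0.198, 0.016, 0, 0, 69, 0.06, -0.398, -0.198, 0.016, 0, 0, 69, 0.06, -0.398, -0.198, 0.016, 0, 0, 69, 0.06, -0.398, -0.198, 0.016, 0, 0, 69, 0.06, -0.398, -0.198, 0.016, 0, 0, 69, 0.06, -0.398, -0.198, 0.016, 0, 0, 69, 0.06, -0.398, -0.198, 0.016, 0, 0, 69, 0.06, -0.398, -0.198, 0.016, 0, 0, 69, 0.06]

```text
time: 2.45
tool_pos: [0.4833, 0.22, 0.2007]
ee_rot: [3.142, -0.001, 1.64]
wrist_force: [-0.5, 0.8, 0.3]
width: 0.0599
finger_force: 0.0
```

```bash
python3 - <<'E'
from h import *
plan((.484,.219,.0845,1.636))
tp=snapshot("top"); cv2.imwrite("pics/t1.png",cv2.resize(tp["img"][170:330,130:290],(640,640),interpolation=cv2.INTER_CUBIC))
E
```

```text
pose [0.4833 0.22   0.2007] [ 3.142e+00 -1.000e-03  1.640e+00] q [0.32 0.05 1.44 0.   1.65 0.25] w 0.0599 t 2.45
(0.484, 0.219, 0.0845, 1.636) -> [-0.0011, 0.0006, 0.1162] [0.0, -0.0, 0.2]
```

servo_tool:
  commands: [-0.001, 0, 0.06, 0, 0, 0, 0.06, -0.001, 0, 0.09, 0, 0, 0, 0.06, -0.001, 0, 0.116, 0, 0, 0, 0.06, -0.001, 0, 0.116, 0, 0, 0, 0.06, -0.001, 0, 0.116, 0, 0, 0, 0, -0.001, 0, 0.116, 0, 0, 0, 0, -0.001, 0, 0.116, 0, 0, 0, 0, -0.001, 0, 0.116, 0, 0, 0, 0, -0.001, 0, 0.116, 0, 0, 0, 0]

```text
time: 3.62
tool_pos: [0.4841, 0.2178, 0.085]
ee_rot: [-3.141, -0.0, 1.637]
wrist_force: [-2.3, -0.4, 3.6]
width: 0.0298
finger_force: 30.0
```

servo_tool:
  commands: [0.004, 0, -0.012, 0, 0, 0, 0, 0.009, 0, -0.023, 0, 0, 0, 0, 0.016, 0, -0.034, 0, 0, 0, 0, 0.023, 0, -0.044, 0, 0, 0, 0, 0.031, 0, -0.053, 0, 0, 0, 0, 0.04, 0, -0.061, 0, 0, 0, 0, 0.05, 0, -0.069, 0, 0, 0, 0, 0.061, 0, -0.075, 0, 0, 0, 0, 0.061, 0, -0.075, 0, 0, 0, 0]

```text
time: 4.75
tool_pos: [0.4801, 0.2803, 0.1608]
ee_rot: [3.141, -0.002, 1.639]
wrist_force: [0.6, 2.3, -2.0]
width: 0.0301
finger_force: 30.0
```

servo_tool:
  commands: [0.023, 0, -0.009, 0, 0, 0, 0, 0.047, 0, -0.014, 0, 0, 0, 0, 0.072, 0, -0.0135, 0, 0, 0, 0, 0.096, 0, -0.008, 0, 0, 0, 0, 0.119, 0, 0.002, 0, 0, 0, 0, 0.139, 0, 0.016, 0, 0, 0, 0, 0.141, 0, 0.018, 0, 0, 0, 0, 0.141, 0, 0.018, 0, 0, 0, 0]

```text
time: 5.75
tool_pos: [0.4709, 0.4246, 0.1447]
ee_rot: [3.137, -0.011, 1.64]
wrist_force: [-1.1, 6.1, 3.1]
width: 0.0295
finger_force: 30.0
```

servo_tool:
  commands: [0.003, 0, 0.004, 0, 0, 0, 0, 0.004, 0, 0.006, 0, 0, 0, 0, 0.004, 0, 0.006, 0, 0, 0, 0, 0, 0, 0, 0, 0, 0, 0.06, 0, 0, 0, 0, 0, 0, 0.06, 0, 0, 0, 0, 0, 0, 0.06, 0, 0, -0.04, 0, 0, 0, 0.06, 0, 0, -0.08, 0, 0, 0, 0.06, 0, 0, -0.08, 0, 0, 0, 0.06]

```text
time: 6.88
tool_pos: [0.4723, 0.4203, 0.2257]
ee_rot: [3.135, -0.005, 1.637]
wrist_force: [-0.0, 0.1, 0.3]
width: 0.0599
finger_force: 0.0
```

```bash
python3 - <<'E'
from h import *
plan((.5510,.0975,.16,3.207),(.551,.0975,.064,3.207))
s=snapshot("scene"); cv2.imwrite("pics/s2.png",cv2.resize(s["img"][60:260,150:400],(750,600),interpolation=cv2.INTER_CUBIC))
E
```

```text
pose [0.4723 0.4203 0.2257] [ 3.135 -0.005  1.637] q [0.64 0.26 1.15 0.   1.72 0.57] w 0.0599 t 6.875
(0.551, 0.0975, 0.16, 3.207) -> [-0.3277, 0.0567, 0.0646] [0.5, 0.1, -89.9]
(0.551, 0.0975, 0.064, 3.207) -> [-0.3281, 0.056, 0.1606] [0.5, 0.1, -89.9]
```

View pics/s2.png

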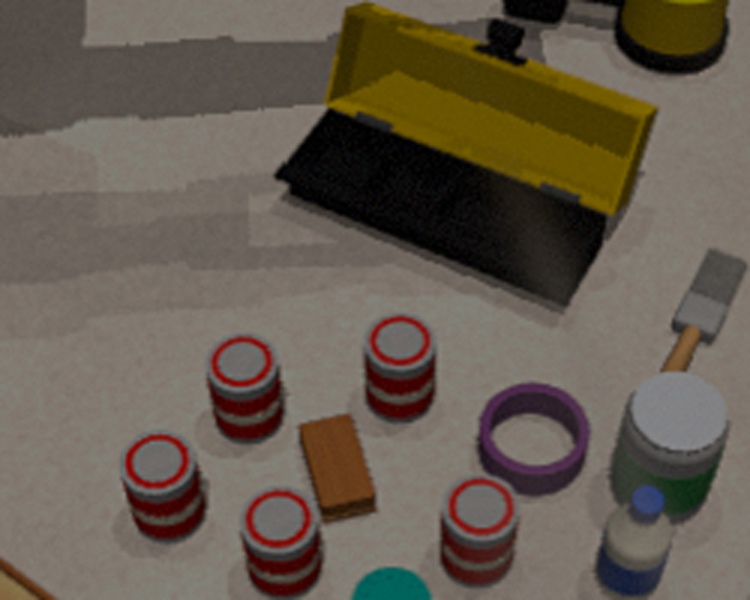

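The lid stands open with its grip at crop (505,40), the pockets are empty, and all five tins are upright and unmoved. I take tin B next, the one at crop (400,365).

servo_tool:
  commands: [-0.06, 0.01, 0, 0, 0, -10, 0.06, -0.12, 0.02, 0.01, 0, 0, -20, 0.085, -0.328, 0.057, 0.05, 0.5, 0, -90, 0.085, -0.328, 0.057, 0.05, 0.5, 0, -90, 0.085, -0.328, 0.057, 0.065, 0.5, 0, -90, 0.085, -0.328, 0.057, 0.065, 0.5, 0, -90, 0.085, -0.328, 0.057, 0.065, 0.5, 0, -90, 0.085, -0.328, 0.057, 0.065, 0.5, 0, -90, 0.085, -0.328, 0.057, 0.065, 0.5, 0, -90, 0.085, -0.328, 0.057, 0.065, 0.5, 0, -90, 0.085]

```text
time: 8.18
tool_pos: [0.5483, 0.0957, 0.1539]
ee_rot: [-3.136, -0.01, -3.077]
wrist_force: [-0.5, 1.1, -0.7]
width: 0.0851
finger_force: 0.0
```

```bash
python3 - <<'E'
from h import *
plan((.551,.0975,.064,3.207))
s=snapshot("scene")
def ym(s):
    m=yellow(s); z=cv2.dilate(spotter.trace("lid",s)[0]["region"].astype(np.uint8),np.ones((5,5))); m=cv2.morphologyEx(m&z,cv2.MORPH_CLOSE,np.ones((5,5)))
    z=np.zeros_like(m); cv2.fillConvexPoly(z,cv2.convexHull(cv2.findNonZero(m)),1); return z
def lid(th,x=.479,y=.2966,yaw=1.636):
    B=box(0,0,0,-.1,0,-.156,.156,0,.049); c,s=np.cos(th),np.sin(th)
    B=np.c_[B[:,0]*c+B[:,2]*s,B[:,1],-B[:,0]*s+B[:,2]*c]+[.041,0,.05]
    c,s=np.cos(yaw),np.sin(yaw); return B@np.array([[c,-s,0],[s,c,0],[0,0,1]]).T+[x,y,0]
t=snapshot("top")
print(fit([(s,ym(s)),(t,ym(t))],lambda q:lid(q[0]),[2.0],[.1]))
for d in spotter.trace("tin0",t): print(round(d["conf"],2),np.round(d["box"]))
E
```

```text
pose [0.5483 0.0957 0.1539] [-3.136 -0.01  -3.077] q [ 0.07  0.13  1.45 -0.01  1.57 -1.56] w 0.0851 t 8.175
(0.551, 0.0975, 0.064, 3.207) -> [-0.0037, 0.0021, 0.0899] [-0.3, -0.6, -0.0]
(array([2.071875]), np.float64(0.9466728754327058))
0.96 [274. 252.  28.  28.]
0.63 [319. 208.  32.  31.]
0.62 [327. 163.  28.  26.]
0.6 [286. 153.  25.  31.]
0.55 [322. 253.  32.  28.]
```

servo_tool:
  commands: [-0.003, 0.002, 0.05, 0, -0.5, 0, 0.085, -0.003, 0.002, 0.09, 0, -0.5, 0, 0.085, -0.003, 0.002, 0.09, 0, -0.5, 0, 0.085, -0.003, 0.002, 0.09, 0, -0.5, 0, 0.04, -0.003, 0.002, 0.09, 0, -0.5, 0, 0.04, -0.003, 0.002, 0.09, 0, -0.5, 0, 0.04, -0.003, 0.002, 0.09, 0, -0.5, 0, 0.04, -0.003, 0.002, 0.05, 0, -0.5, 0, 0.04, -0.003, 0.002, -0.03, 0, -0.5, 0, 0.04, -0.003, 0.002, -0.03, 0, -0.5, 0, 0.04]

```text
time: 9.68
tool_pos: [0.5544, 0.0984, 0.1906]
ee_rot: [-3.136, 0.011, -3.075]
wrist_force: [0.1, 0.1, -2.6]
width: 0.0615
finger_force: 30.0
```

```bash
cat >> h.py <<'E'
def pk(i,c=(.479,.2966,1.636)):
    y=-.111+.074*i; return c[0]-np.sin(c[2])*y, c[1]+np.cos(c[2])*y
def ring(tp,x,y,z=.08):
    """refine ring centre near world guess x,y"""
    b=tp["img"].astype(float); wt=np.clip(b[...,2]-1.25*b[...,1]-8,0,None).astype(np.float32)
    f=lambda X,Y,r:sum(cv2.getRectSubPix(wt,(1,1),tuple(map(float,p)))[0,0] for p in proj(tp,cyl(X,Y,z,r,0)[::2]))
    v=max((f(X,Y,r),X,Y) for X in x+np.arange(-.02,.0201,.004) for Y in y+np.arange(-.02,.0201,.004) for r in(.023,))
    return np.round(max((f(X,Y,r),X,Y,r) for X in v[1]+np.arange(-.004,.0041,.001) for Y in v[2]+np.arange(-.004,.0041,.001) for r in(.022,.024)),4)
E
python3 - <<'E'
from h import *
for i in range(4): print(i,np.round(pk(i),4))
p=pk(0); plan((*p,.185,3.207),(*p,.071,3.207))
t=snapshot("top")
print(ring(t,.691,-.0094),ring(t,.4485,.007),ring(t,.561,-.104),ring(t,.447,-.111))
E
```

```text
0 [0.5898 0.3038]
1 [0.5159 0.299 ]
2 [0.4421 0.2942]
3 [0.3682 0.2894]
pose [0.5544 0.0984 0.1906] [-3.136  0.011 -3.075] q [ 0.08  0.12  1.39 -0.01  1.62 -1.56] w 0.0615 t 9.675
(np.float64(0.5897641242824735), np.float64(0.3038324803447196), 0.185, 3.207) -> [-0.0489, 0.2026, 0.0051] [-0.3, 0.6, 0.1]
(np.float64(0.5897641242824735), np.float64(0.3038324803447196), 0.071, 3.207) -> [-0.0477, 0.2032, 0.1191] [-0.3, 0.6, 0.1]
[ 3.0205618e+03  6.9200000e-01 -9.4000000e-03  2.4000000e-02] [2.8555564e+03 4.4950000e-01 7.0000000e-03 2.2000000e-02] [ 2.9188467e+03  5.6100000e-01 -1.0300000e-01  2.4000000e-02] [ 3.1068779e+03  4.4800000e-01 -1.1100000e-01  2.2000000e-02]
```

servo_tool:
  commands: [-0.015, 0.06, 0.005, 0, 0, 0, 0.04, -0.03, 0.12, 0.005, 0, 0, 0, 0.04, -0.046, 0.18, 0.005, 0, 0.6, 0, 0.04, -0.048, 0.203, 0.005, 0, 0.6, 0, 0.04, -0.048, 0.203, 0.03, 0, 0.6, 0, 0.04, -0.048, 0.203, 0.062, 0, 0.6, 0, 0.04, -0.048, 0.203, 0.062, 0, 0.6, 0, 0.04, -0.048, 0.203, 0.062, 0, 0.6, 0, 0.04]

```text
time: 10.72
tool_pos: [0.5871, 0.3031, 0.1233]
ee_rot: [-3.136, -0.008, -3.076]
wrist_force: [-0.1, 0.0, -3.3]
width: 0.0614
finger_force: 30.0
```

```bash
python3 - <<'E'
from h import *
p=pk(0); plan((*p,.071,3.207))
t=snapshot("top"); s=snapshot("scene")
print(ring(t,.59,.304,.145), ring(s,.59,.304,.145))
a=cv2.resize(t["img"][170:330,130:290],(600,600),interpolation=cv2.INTER_CUBIC)
cv2.imwrite("pics/t3.png",cv2.convertScaleAbs(a,alpha=1.8))
E
```

```text
pose [0.5871 0.3031 0.1233] [-3.136 -0.008 -3.076] q [ 0.39  0.37  1.21 -0.    1.57 -1.24] w 0.0614 t 10.725
(np.float64(0.5897641242824735), np.float64(0.3038324803447196), 0.071, 3.207) -> [-0.0031, 0.0009, 0.0523] [-0.3, -0.5, 0.0]
[2.776978e+02 5.820000e-01 2.960000e-01 2.200000e-02] [7.2311e+02 5.9000e-01 2.9600e-01 2.2000e-02]
```

View pics/t3.png

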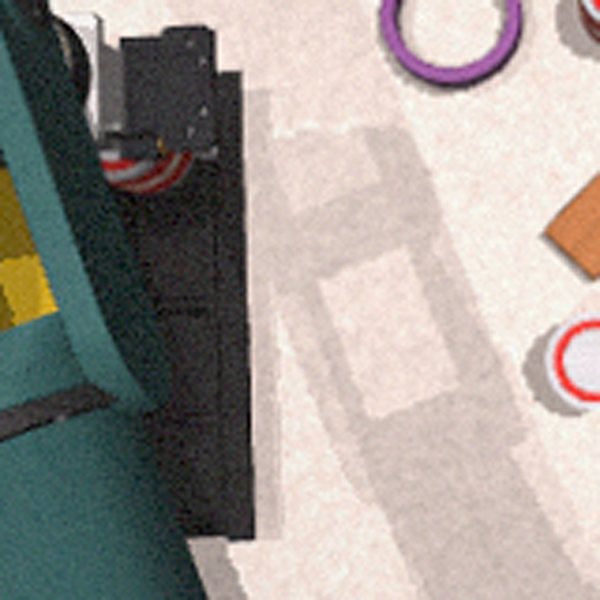

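The tin hangs over pocket 0 at crop (150,170), and dividers show at about crop (185,310) and (185,408). I check those against the fitted case.

```bash
python3 - <<'E'
from h import *
t=snapshot("top")
c,s=np.cos(1.636),np.sin(1.636)
for y in(-.15,-.074,0,.074,.15):
    P=[[.479+c*x-s*y,.2966+s*x+c*y,.05] for x in(-.041,-.02,-.059)]
    print(y,np.round(((proj(t,P)-[130,170])+.5)*3.75-.5,0).tolist())
E
```

```text
-0.15 [[208.0, 75.0], [177.0, 77.0], [235.0, 74.0]]
-0.074 [[211.0, 190.0], [179.0, 191.0], [238.0, 188.0]]
0 [[214.0, 302.0], [182.0, 304.0], [241.0, 301.0]]
0.074 [[217.0, 417.0], [185.0, 418.0], [245.0, 416.0]]
0.15 [[222.0, 535.0], [189.0, 536.0], [249.0, 534.0]]
```

servo_tool:
  commands: [-0.003, 0, 0, 0, -0.5, 0, 0.04, -0.003, 0, 0.01, 0, -0.5, 0, 0.04, -0.003, 0, 0.02, 0, -0.5, 0, 0.04, -0.003, 0, 0.03, 0, -0.5, 0, 0.04, -0.003, 0, 0.03, 0, -0.5, 0, 0.04]

```text
time: 11.5
tool_pos: [0.589, 0.3033, 0.0913]
ee_rot: [-3.135, -0.002, -3.075]
wrist_force: [-0.2, 0.9, -3.9]
width: 0.0618
finger_force: 30.0
```

servo_tool:
  commands: [0, 0, 0.008, 0, 0, 0, 0.04, 0, 0, 0.016, 0, 0, 0, 0.04, 0, 0, 0.021, 0, 0, 0, 0.04, 0, 0, 0.021, 0, 0, 0, 0.04]

```text
time: 12.0
tool_pos: [0.59, 0.3035, 0.073]
ee_rot: [-3.136, 0.002, -3.075]
wrist_force: [-0.2, -0.4, -0.1]
width: 0.0613
finger_force: 30.0
```

servo_tool:
  commands: [0, 0, 0, 0, 0, 0, 0.076, 0, 0, 0, 0, 0, 0, 0.076, 0, 0, -0.04, 0, 0, 0, 0.076, 0, 0, -0.1, 0, 0, 0, 0.076, 0, 0, -0.12, 0, 0, 0, 0.076, 0.16, -0.286, -0.12, 0, 0, 0, 0.085, 0.16, -0.286, -0.12, 0, 0, 0, 0.085, 0.16, -0.286, -0.12, 0, 0, 0, 0.085, 0.16, -0.286, -0.09, 0, 0, 0, 0.085, 0.16, -0.286, -0.09, 0, 0, 0, 0.085]

```text
time: 13.25
tool_pos: [0.4564, 0.0227, 0.1681]
ee_rot: [-3.135, 0.004, -3.074]
wrist_force: [0.3, -1.3, 0.7]
width: 0.0849
finger_force: 0.0
```

servo_tool:
  commands: [0, 0, 0, 0, 0, 0, 0.085, 0, 0, 0, 0, 0, 0, 0.085, 0, 0, 0, 0, 0, 0, 0.085]

```text
time: 13.62
tool_pos: [0.458, 0.0254, 0.1684]
ee_rot: [-3.136, 0.003, -3.073]
wrist_force: [-0.0, 0.3, -0.7]
width: 0.0852
finger_force: 0.0
```

```bash
python3 - <<'E'
from h import *
t=snapshot("top"); s=snapshot("scene")
plan((.449,.008,.064,3.207))
print(ring(t,.691,-.0094),ring(t,.561,-.104),ring(t,.447,-.111),"placed",ring(t,.59,.304,.085),"D",ring(t,.449,.007),ring(s,.449,.007),ring(s,.59,.304,.085))
for d in spotter.trace("tin0",s): print(round(d["conf"],2),np.round(d["box"]))
E
```

```text
pose [0.4578 0.0254 0.1681] [-3.136e+00  2.000e-03 -3.073e+00] q [-0.06 -0.11  1.66 -0.    1.59 -1.7 ] w 0.0847 t 13.725
(0.449, 0.008, 0.064, 3.207) -> [0.0102, -0.0162, 0.1041] [-0.3, 0.1, 0.2]
[ 2.8021587e+03  6.9200000e-01 -9.4000000e-03  2.2000000e-02] [ 2.8108347e+03  5.6100000e-01 -1.0300000e-01  2.4000000e-02] [ 2.9791414e+03  4.4800000e-01 -1.1100000e-01  2.2000000e-02] placed [2.9737969e+03 5.8600000e-01 3.0200000e-01 2.4000000e-02] D [0.    0.473 0.031 0.024] [2.0046013e+03 4.4900000e-01 9.0000000e-03 2.2000000e-02] [2.5949924e+03 5.8800000e-01 3.0300000e-01 2.2000000e-02]
0.78 [297. 219.  29.  36.]
0.75 [320. 121.  26.  25.]
0.69 [230. 224.  30.  37.]
0.65 [189. 201.  30.  42.]
0.64 [266. 250.  31.  40.]
0.63 [221. 171.  24.  36.]
```

servo_tool:
  commands: [0.01, -0.016, 0.04, 0, 0, 0, 0.085, 0.01, -0.016, 0.08, 0, 0, 0, 0.085, 0.01, -0.016, 0.104, 0, 0, 0, 0.085, 0.01, -0.016, 0.104, 0, 0, 0, 0.085, 0.01, -0.016, 0.104, 0, 0, 0, 0.04, 0.01, -0.016, 0.104, 0, 0, 0, 0.04, 0.01, -0.016, 0.104, 0, 0, 0, 0.04, 0.01, -0.016, 0.104, 0, 0, 0, 0.04]

```text
time: 14.78
tool_pos: [0.4493, 0.0075, 0.0651]
ee_rot: [-3.137, 0.004, -3.075]
wrist_force: [0.1, 1.9, 5.0]
width: 0.0613
finger_force: 30.0
```

servo_tool:
  commands: [0, 0, -0.04, 0, 0, 0, 0.04, 0, 0, -0.1, 0, 0, 0, 0.04, -0.01, 0.03, -0.125, 0, 0, 0, 0.04, -0.028, 0.09, -0.125, 0, 0, 0, 0.04, -0.046, 0.15, -0.125, 0, 0, 0, 0.04, -0.064, 0.21, -0.125, 0, 0, 0, 0.04, -0.08, 0.265, -0.125, 0, 0, 0, 0.04, -0.085, 0.286, -0.11, 0, 0, 0, 0.04, -0.085, 0.286, -0.06, 0, 0, 0, 0.04, -0.085, 0.286, -0.06, 0, 0, 0, 0.04]

```text
time: 16.02
tool_pos: [0.5094, 0.2958, 0.115]
ee_rot: [-3.13, -0.013, -3.075]
wrist_force: [-0.2, -0.1, -3.2]
width: 0.0616
finger_force: 30.0
```

```bash
python3 - <<'E'
from h import *
plan((*pk(1),.071,3.207))
E
```

```text
pose [0.5094 0.2958 0.115 ] [-3.13  -0.013 -3.075] q [ 0.43  0.23  1.42 -0.01  1.52 -1.2 ] w 0.0616 t 16.025
(np.float64(0.5159213747608244), np.float64(0.2990108267815732), 0.071, 3.207) -> [-0.0073, 0.0033, 0.0438] [-0.7, -0.7, 0.1]
```

servo_tool:
  commands: [-0.005, 0.003, -0.012, -0.5, -0.6, 0, 0.04, -0.005, 0.003, -0.012, -0.5, -0.6, 0, 0.04, -0.005, 0.003, -0.012, -0.5, -0.6, 0, 0.04]

```text
time: 16.4
tool_pos: [0.5199, 0.3019, 0.137]
ee_rot: [3.137, 0.016, -3.076]
wrist_force: [-0.2, -0.1, -3.8]
width: 0.0614
finger_force: 30.0
```

```bash
python3 - <<'E'
from h import *
plan((*pk(1),.071,3.207))
E
```

```text
pose [0.5199 0.3019 0.137 ] [ 3.137  0.016 -3.076] q [ 0.43  0.22  1.38 -0.    1.53 -1.2 ] w 0.0614 t 16.4
(np.float64(0.5159213747608244), np.float64(0.2990108267815732), 0.071, 3.207) -> [0.0052, -0.0029, 0.0659] [0.3, 0.9, 0.0]
```

servo_tool:
  commands: [0, 0, 0, 0, 0, 0, 0.04, 0, 0, 0, 0, 0, 0, 0.04, 0, 0, 0, 0, 0, 0, 0.04, 0, 0, 0, 0, 0, 0, 0.04, 0, 0, 0, 0, 0, 0, 0.04]

```text
time: 17.02
tool_pos: [0.5186, 0.3018, 0.1341]
ee_rot: [3.138, 0.012, -3.075]
wrist_force: [0.5, -0.2, -2.7]
width: 0.0616
finger_force: 30.0
```

```bash
python3 - <<'E'
from h import *
plan((*pk(1),.071,3.207))
E
```

```text
pose [0.5186 0.3018 0.1341] [ 3.138  0.012 -3.075] q [ 0.43  0.22  1.39 -0.    1.53 -1.2 ] w 0.0616 t 17.025
(np.float64(0.5159213747608244), np.float64(0.2990108267815732), 0.071, 3.207) -> [0.0036, -0.0028, 0.063] [0.2, 0.7, 0.1]
```

servo_tool:
  commands: [0.005, -0.004, 0, 0.2, 0.7, 0, 0.04, 0.005, -0.004, 0.01, 0.2, 0.7, 0, 0.04, 0.005, -0.004, 0.02, 0.2, 0.7, 0, 0.04, 0.005, -0.004, 0.03, 0.2, 0.7, 0, 0.04, 0.005, -0.004, 0.04, 0.2, 0.7, 0, 0.04, 0.005, -0.004, 0.04, 0.2, 0.7, 0, 0.04]

```text
time: 17.77
tool_pos: [0.5135, 0.2973, 0.0925]
ee_rot: [-3.14, -0.003, -3.075]
wrist_force: [0.2, 0.0, -3.6]
width: 0.0614
finger_force: 30.0
```

servo_tool:
  commands: [0, 0, 0.01, 0, 0, 0, 0.04, 0, 0, 0.022, 0, 0, 0, 0.04, 0, 0, 0.022, 0, 0, 0, 0.04, 0, 0, 0.022, 0, 0, 0, 0.076, 0, 0, 0.022, 0, 0, 0, 0.076, 0, 0, -0.02, 0, 0, 0, 0.076, 0, 0, -0.08, 0, 0, 0, 0.076, -0.01, -0.02, -0.1, 0, 0, 0, 0.076, -0.04, -0.08, -0.1, 0, 0, 0, 0.08, -0.07, -0.14, -0.1, 0, 0, 0, 0.082]

```text
time: 19.02
tool_pos: [0.5903, 0.1699, 0.1965]
ee_rot: [3.141, 0.004, -3.073]
wrist_force: [1.3, 0.2, 0.3]
width: 0.0816
finger_force: 0.0
```

servo_tool:
  commands: [-0.03, -0.06, 0, 0, 0, 0, 0.082, -0.06, -0.12, 0, 0, 0, 0, 0.082, -0.087, -0.176, 0, 0, 0, 0, 0.082, -0.087, -0.176, 0, 0, 0, 0, 0.082, -0.087, -0.176, 0, 0, 0, 0, 0.082, -0.087, -0.176, 0, 0, 0, 0, 0.082, -0.087, -0.176, 0, 0, 0, 0, 0.082]

```text
time: 19.9
tool_pos: [0.6871, 0.0026, 0.1949]
ee_rot: [-3.141, 0.001, -3.072]
wrist_force: [-0.1, -0.4, 0.1]
width: 0.0821
finger_force: 0.0
```

```bash
python3 - <<'E'
from h import *
t=snapshot("top"); s=snapshot("scene")
plan((.692,-.0085,.064,3.207))
print(ring(t,.691,-.0094),ring(s,.691,-.0094),"\n",ring(t,.561,-.104),ring(s,.561,-.104),ring(t,.447,-.111),ring(s,.447,-.111),"\n",ring(t,.59,.304,.085),ring(s,.59,.304,.085),ring(t,.515,.298,.085),ring(s,.515,.298,.085))
E
```

```text
pose [0.6872 0.0022 0.1947] [-3.141  0.    -3.073] q [-0.08  0.4   1.03 -0.    1.71 -1.72] w 0.0821 t 20.0
(0.692, -0.0085, 0.064, 3.207) -> [-0.004, -0.0109, 0.1307] [-0.0, 0.0, 0.2]
[ 2.0041001e+03  6.9100000e-01 -9.4000000e-03  2.2000000e-02] [ 2.209071e+03  6.920000e-01 -8.400000e-03  2.200000e-02] 
 [ 2.4740781e+03  5.6100000e-01 -1.0400000e-01  2.2000000e-02] [ 3.7806663e+03  5.6100000e-01 -1.0200000e-01  2.4000000e-02] [ 3.3236384e+03  4.4800000e-01 -1.1100000e-01  2.2000000e-02] [ 3.5453147e+03  4.4800000e-01 -1.0900000e-01  2.2000000e-02] 
 [3.3148059e+03 5.8600000e-01 3.0200000e-01 2.4000000e-02] [9.928234e+02 5.880000e-01 3.040000e-01 2.200000e-02] [3.4171069e+03 5.1200000e-01 2.9600000e-01 2.4000000e-02] [3.090177e+02 5.120000e-01 2.970000e-01 2.200000e-02]
```

servo_tool:
  commands: [-0.004, -0.011, 0.04, 0, 0, 0, 0.082, -0.004, -0.011, 0.09, 0, 0, 0, 0.082, -0.004, -0.011, 0.13, 0, 0, 0, 0.082, -0.004, -0.011, 0.13, 0, 0, 0, 0.082, -0.004, -0.011, 0.13, 0, 0, 0, 0.082, -0.004, -0.011, 0.13, 0, 0, 0, 0.04, -0.004, -0.011, 0.13, 0, 0, 0, 0.04, -0.004, -0.011, 0.13, 0, 0, 0, 0.04, -0.004, -0.011, 0.13, 0, 0, 0, 0.04]

```text
time: 21.12
tool_pos: [0.6932, -0.0094, 0.0663]
ee_rot: [3.141, 0.003, -3.075]
wrist_force: [0.3, 1.8, 5.6]
width: 0.0615
finger_force: 30.0
```

servo_tool:
  commands: [0, 0, -0.05, 0, 0, 0, 0.04, 0, 0, -0.11, 0, 0, 0, 0.04, 0.01, 0.015, -0.13, 0, 0, 0, 0.04, 0.04, 0.06, -0.13, 0, 0, 0, 0.04, 0.075, 0.105, -0.13, 0, 0, 0, 0.04, 0.11, 0.15, -0.13, 0, 0, 0, 0.04, 0.145, 0.2, -0.13, 0, 0, 0, 0.04, 0.18, 0.245, -0.13, 0, 0, 0, 0.04, 0.21, 0.285, -0.13, 0, 0, 0, 0.04, 0.233, 0.317, -0.12, 0, 0, 0, 0.04]

```text
time: 22.38
tool_pos: [0.4353, 0.2922, 0.1821]
ee_rot: [-3.141, -0.003, -3.073]
wrist_force: [-0.2, -0.5, -4.1]
width: 0.0613
finger_force: 30.0
```

servo_tool:
  commands: [0, 0, 0.03, 0, 0, 0, 0.04, 0, 0, 0.05, 0, 0, 0, 0.04, 0, 0, 0.05, 0, 0, 0, 0.04, 0, 0, 0.05, 0, 0, 0, 0.04, 0, 0, 0.05, 0, 0, 0, 0.04, 0, 0, 0.05, 0, 0, 0, 0.04, 0, 0, 0.05, 0, 0, 0, 0.04]

```text
time: 23.25
tool_pos: [0.4389, 0.2908, 0.1347]
ee_rot: [3.141, 0.001, -3.075]
wrist_force: [-0.3, -0.8, -4.1]
width: 0.0616
finger_force: 30.0
```

```bash
python3 - <<'E'
from h import *
plan((.440,.2925,.073,3.207))
E
```

```text
pose [0.4389 0.2908 0.1347] [ 3.141e+00  1.000e-03 -3.075e+00] q [ 0.48  0.07  1.56 -0.    1.52 -1.16] w 0.0616 t 23.25
(0.44, 0.2925, 0.073, 3.207) -> [-0.0012, 0.0016, 0.0617] [0.0, 0.0, 0.1]
```

servo_tool:
  commands: [-0.001, 0.001, 0.01, 0, 0, 0, 0.04, -0.001, 0.001, 0.02, 0, 0, 0, 0.04, -0.001, 0.001, 0.03, 0, 0, 0, 0.04, -0.001, 0.001, 0.04, 0, 0, 0, 0.04, -0.001, 0.001, 0.04, 0, 0, 0, 0.04]

```text
time: 23.88
tool_pos: [0.4393, 0.2915, 0.0929]
ee_rot: [-3.141, -0.001, -3.075]
wrist_force: [0.9, -0.5, -3.8]
width: 0.0613
finger_force: 30.0
```

servo_tool:
  commands: [0, 0, 0.01, 0, 0, 0, 0.04, 0, 0, 0.021, 0, 0, 0, 0.04, 0, 0, 0.021, 0, 0, 0, 0.04, 0, 0, 0.021, 0, 0, 0, 0.076, 0, 0, 0.021, 0, 0, 0, 0.076, 0, 0, -0.02, 0, 0, 0, 0.076, 0, 0, -0.07, 0, 0, 0, 0.076, 0, -0.02, -0.13, 0, 0, 0, 0.076, 0, -0.07, -0.15, 0, 0, 0, 0.06, 0, -0.12, -0.15, 0, 0, 0, 0.06]

```text
time: 25.12
tool_pos: [0.4488, 0.1716, 0.2485]
ee_rot: [3.14, 0.008, -3.073]
wrist_force: [0.2, -0.1, -0.9]
width: 0.0615
finger_force: 0.0
```

servo_tool:
  commands: [0, -0.05, 0, 0, 0, 30, 0.06, 0, -0.1, 0, 0, 0, 60, 0.06, 0, -0.1, 0, 0, 0, 90, 0.06, 0, -0.1, 0, 0, 0, 90, 0.06, 0, -0.1, 0, 0, 0, 90, 0.06, 0, -0.1, 0, 0, 0, 90, 0.06, 0, -0.1, 0, 0, 0, 90, 0.06, 0, -0.1, 0, 0, 0, 90, 0.06, 0, -0.1, 0, 0, 0, 90, 0.06, 0, -0.1, 0, 0, 0, 90, 0.06]

```text
time: 26.38
tool_pos: [0.4543, 0.0724, 0.2451]
ee_rot: [3.14, 0.0, 1.639]
wrist_force: [0.1, 0.1, 0.0]
width: 0.06
finger_force: 0.0
```

```bash
python3 - <<'E'
from h import *
t=snapshot("top"); s=snapshot("scene")
plan((.4715,.4205,.23,1.638),(.4715,.4205,.146,1.638))
for p in((.588,.303),(.512,.2965),(.439,.292)): print(ring(t,*p,.085),ring(s,*p,.085))
for p in((.561,-.104),(.447,-.111)): print(ring(t,*p),ring(s,*p))
a=cv2.resize(s["img"][60:210,200:400],(800,600),interpolation=cv2.INTER_CUBIC)
cv2.imwrite("pics/s4.png",cv2.convertScaleAbs(a,alpha=1.6))
E
```

```text
pose [0.4543 0.0724 0.2448] [3.141 0.    1.639] q [ 0.03 -0.12  1.52 -0.    1.74 -0.03] w 0.0601 t 26.475
(0.4715, 0.4205, 0.23, 1.638) -> [0.3461, 0.0408, 0.0148] [0.0, 0.0, 0.0]
(0.4715, 0.4205, 0.146, 1.638) -> [0.3461, 0.0408, 0.0988] [0.0, 0.0, 0.0]
[2.9677112e+03 5.8600000e-01 3.0200000e-01 2.4000000e-02] [2.5035505e+03 5.8800000e-01 3.0300000e-01 2.2000000e-02]
[3.0983303e+03 5.1200000e-01 2.9650000e-01 2.4000000e-02] [2.5392161e+03 5.1300000e-01 2.9750000e-01 2.2000000e-02]
[3.1612947e+03 4.3800000e-01 2.9000000e-01 2.4000000e-02] [2.7271057e+03 4.3800000e-01 2.9200000e-01 2.2000000e-02]
[ 2.7663428e+03  5.6100000e-01 -1.0300000e-01  2.4000000e-02] [ 3.5991003e+03  5.6100000e-01 -1.0200000e-01  2.4000000e-02]
[ 2.9545137e+03  4.4800000e-01 -1.1100000e-01  2.2000000e-02] [ 3.6232512e+03  4.4800000e-01 -1.0900000e-01  2.2000000e-02]
```

View pics/s4.png

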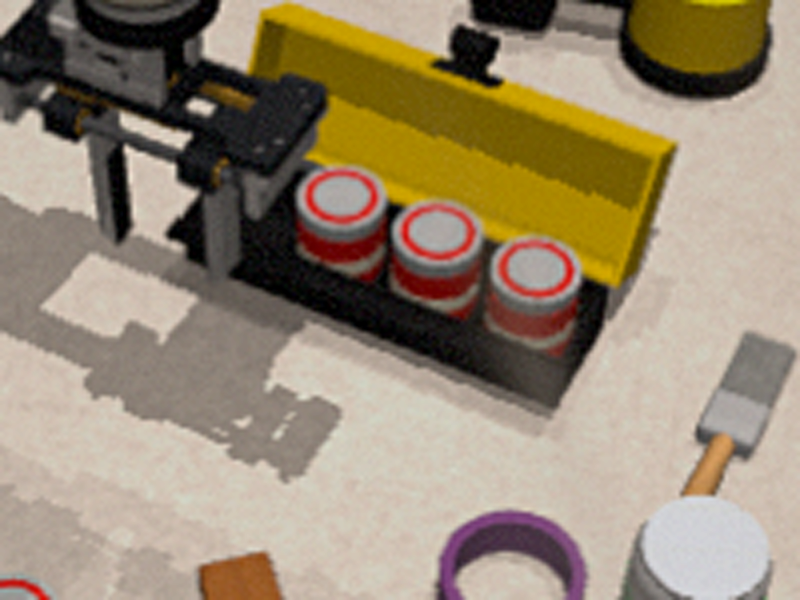

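Three tins stand upright in pockets 0 to 2, at crop (535,290), (437,255) and (342,220); pocket 3 is empty. Now I shut the lid.

servo_tool:
  commands: [0.06, 0.007, 0.01, 0, 0, 0, 0.06, 0.12, 0.014, 0.01, 0, 0, 0, 0.06, 0.18, 0.021, 0.01, 0, 0, 0, 0.06, 0.24, 0.028, 0.01, 0, 0, 0, 0.06, 0.3, 0.035, 0.01, 0, 0, 0, 0.06, 0.346, 0.041, 0.01, 0, 0, 0, 0.06, 0.346, 0.041, 0.01, 0, 0, 0, 0.06, 0.346, 0.041, 0.01, 0, 0, 0, 0.06, 0.346, 0.041, 0.01, 0, 0, 0, 0.06, 0.346, 0.041, 0.01, 0, 0, 0, 0.06]

```text
time: 27.72
tool_pos: [0.4724, 0.4192, 0.2349]
ee_rot: [3.141, -0.0, 1.636]
wrist_force: [-0.0, -0.8, -0.3]
width: 0.0598
finger_force: 0.0
```

```bash
python3 - <<'E'
from h import *
plan((.4715,.4205,.146,1.638))
E
```

```text
pose [0.4724 0.4192 0.2349] [ 3.141 -0.     1.636] q [ 0.64  0.27  1.13 -0.    1.75  0.57] w 0.0598 t 27.725
(0.4715, 0.4205, 0.146, 1.638) -> [0.0014, -0.0009, 0.0889] [0.0, -0.0, -0.1]
```

servo_tool:
  commands: [0.001, -0.001, 0.03, 0, 0, 0, 0.06, 0.001, -0.001, 0.06, 0, 0, 0, 0.06, 0.001, -0.001, 0.088, 0, 0, 0, 0.06, 0.001, -0.001, 0.088, 0, 0, 0, 0.06, 0.001, -0.001, 0.088, 0, 0, 0, 0.06, 0.001, -0.001, 0.088, 0, 0, 0, 0, 0.001, -0.001, 0.088, 0, 0, 0, 0, 0.001, -0.001, 0.088, 0, 0, 0, 0, 0.001, -0.001, 0.088, 0, 0, 0, 0]

```text
time: 28.85
tool_pos: [0.4711, 0.4214, 0.1466]
ee_rot: [3.141, -0.0, 1.638]
wrist_force: [0.3, -0.5, 0.6]
width: 0.0298
finger_force: 30.0
```

servo_tool:
  commands: [-0.0204, 0, -0.0142, 0, 0, 0, 0, -0.0431, 0, -0.024, 0, 0, 0, 0, -0.0673, 0, -0.0291, 0, 0, 0, 0, -0.0921, 0, -0.0293, 0, 0, 0, 0, -0.1164, 0, -0.0245, 0, 0, 0, 0, -0.1393, 0, -0.015, 0, 0, 0, 0, -0.1598, 0, -0.0012, 0, 0, 0, 0, -0.1772, 0, 0.0164, 0, 0, 0, 0, -0.1772, 0, 0.0164, 0, 0, 0, 0]

```text
time: 29.98
tool_pos: [0.4827, 0.2403, 0.1308]
ee_rot: [-3.141, 0.007, 1.635]
wrist_force: [-2.4, -8.9, 6.2]
width: 0.0299
finger_force: 30.0
```

servo_tool:
  commands: [-0.0075, 0, 0.01, 0, 0, 0, 0, -0.0135, 0, 0.0208, 0, 0, 0, 0, -0.0185, 0, 0.032, 0, 0, 0, 0, -0.0227, 0, 0.0438, 0, 0, 0, 0, -0.025, 0, 0.053, 0, 0, 0, 0, -0.0255, 0, 0.058, 0, 0, 0, 0, -0.0255, 0, 0.061, 0, 0, 0, 0, -0.0255, 0, 0.061, 0, 0, 0, 0]

```text
time: 30.98
tool_pos: [0.4843, 0.215, 0.0692]
ee_rot: [-3.14, 0.008, 1.636]
wrist_force: [-1.2, -10.4, 3.5]
width: 0.0302
finger_force: 30.0
```

servo_tool:
  commands: [0, 0, 0.003, 0, 0, 0, 0, 0, 0, 0.003, 0, 0, 0, 0, 0, 0, 0, 0, 0, 0, 0.06, 0, 0, 0, 0, 0, 0, 0.06, 0, 0, -0.04, 0, 0, 0, 0.06, 0, 0, -0.1, 0, 0, 0, 0.06, -0.06, 0, -0.13, 0, 0, 0, 0.06, -0.12, 0, -0.13, 0, 0, 0, 0.06, -0.18, 0, -0.13, 0, 0, 0, 0.06, -0.22, 0, -0.13, 0, 0, 0, 0.06]

```text
time: 32.22
tool_pos: [0.4992, -0.0025, 0.1991]
ee_rot: [3.141, 0.0, 1.636]
wrist_force: [0.2, 1.1, 0.7]
width: 0.0599
finger_force: 0.0
```

```bash
cat >> h.py <<'E'
def ym(s):
    m=yellow(s); z=cv2.dilate(spotter.trace("lid",s)[0]["region"].astype(np.uint8),np.ones((5,5))); m=cv2.morphologyEx(m&z,cv2.MORPH_CLOSE,np.ones((5,5)))
    z=np.zeros_like(m); cv2.fillConvexPoly(z,cv2.convexHull(cv2.findNonZero(m)),1); return z
def lid(th,x=.479,y=.2966,yaw=1.636):
    B=box(0,0,0,-.1,0,-.156,.156,0,.049); c,s=np.cos(th),np.sin(th)
    B=np.c_[B[:,0]*c+B[:,2]*s,B[:,1],-B[:,0]*s+B[:,2]*c]+[.041,0,.05]
    c,s=np.cos(yaw),np.sin(yaw); return B@np.array([[c,-s,0],[s,c,0],[0,0,1]]).T+[x,y,0]
E
python3 - <<'E'
from h import *
plan((.561,-.103,.19,3.07))
t=snapshot("top"); s=snapshot("scene")
V=[(s,ym(s)),(t,ym(t))]
print(fit(V,lambda q:lid(q[0]),[.05],[.05]),fit(V,lambda q:lid(q[0],*q[1:]),[.05,.478,.296,1.636],[.05,.005,.005,.02]))
a=cv2.resize(s["img"][70:180,220:370],(800,587),interpolation=cv2.INTER_CUBIC)
cv2.imwrite("pics/s5.png",cv2.convertScaleAbs(a,alpha=1.6))
for p in((.561,-.104),(.447,-.111)): print(ring(t,*p),ring(s,*p))
E
```

```text
pose [ 0.4992 -0.0025  0.1991] [3.141 0.    1.636] q [-0.12 -0.02  1.52 -0.    1.65 -0.18] w 0.0599 t 32.225
(0.561, -0.103, 0.19, 3.07) -> [-0.1044, 0.0551, 0.0091] [0.0, 0.0, -82.1]
(array([0.05]), np.float64(0.468712308310838)) (array([0.03212967, 0.47858838, 0.29795702, 1.63613047]), np.float64(0.4703616950954892))
[ 0.     0.585 -0.08   0.024] [ 3.3068914e+03  5.6100000e-01 -1.0200000e-01  2.4000000e-02]
[ 1.3166986e+03  4.4700000e-01 -1.1200000e-01  2.2000000e-02] [ 3.2503765e+03  4.4800000e-01 -1.0900000e-01  2.2000000e-02]
```

View pics/s5.png

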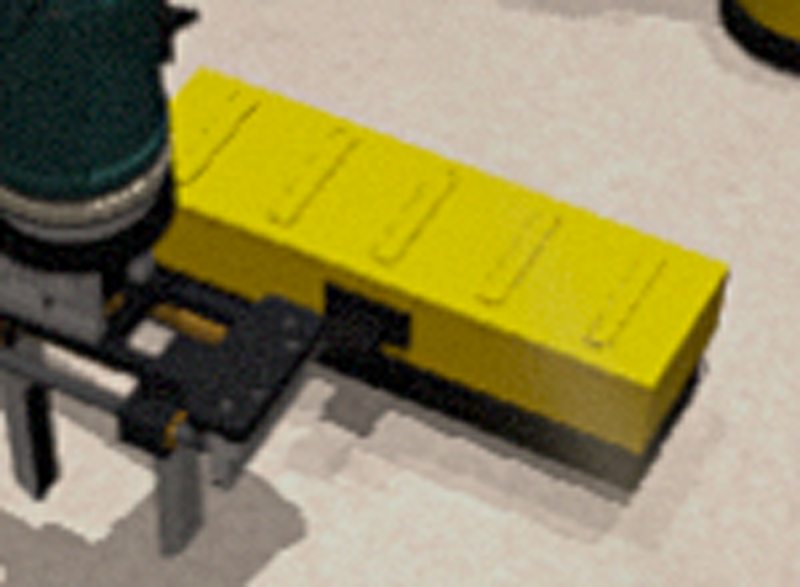

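The lid looks shut, but the arm hides part of it at the left, so I will fit it again later. Next is the tin at (.561,-.103).

servo_tool:
  commands: [-0.104, 0.055, 0.01, 0, 0, -81.5, 0.085, -0.104, 0.055, 0.01, 0, 0, -81.5, 0.085, -0.104, 0.055, 0.01, 0, 0, -81.5, 0.085, -0.104, 0.055, 0.01, 0, 0, -81.5, 0.085, -0.104, 0.055, 0.01, 0, 0, -81.5, 0.085, -0.104, 0.055, 0.01, 0, 0, -81.5, 0.085, -0.104, 0.055, 0.01, 0, 0, -81.5, 0.085, -0.104, 0.055, 0.01, 0, 0, -81.5, 0.085, -0.104, 0.055, 0.01, 0, 0, -81.5, 0.085, -0.104, 0.055, 0.01, 0, 0, -81.5, 0.085]

```text
time: 33.67
tool_pos: [0.5612, -0.0994, 0.1888]
ee_rot: [3.142, -0.0, 3.06]
wrist_force: [-0.5, -0.4, -0.4]
width: 0.0849
finger_force: 0.0
```

servo_tool:
  commands: [0, 0, 0, 0, 0, 0, 0.085, 0, 0, 0, 0, 0, 0, 0.085, 0, 0, 0, 0, 0, 0, 0.085]

```text
time: 34.05
tool_pos: [0.561, -0.1006, 0.1888]
ee_rot: [-3.141, -0.0, 3.06]
wrist_force: [-0.3, -0.5, 0.1]
width: 0.0851
finger_force: 0.0
```

```bash
python3 - <<'E'
from h import *
plan((.561,-.103,.064,3.059))
t=snapshot("top"); s=snapshot("scene")
V=[(s,ym(s)),(t,ym(t))]
print(fit(V,lambda q:lid(q[0]),[.05],[.05]),fit(V,lambda q:lid(q[0],*q[1:]),[.05,.478,.296,1.636],[.05,.005,.005,.02]))
print(fit(V[:1],lambda q:lid(q[0]),[.05],[.05]))
for p in((.561,-.104),(.447,-.111)): print(ring(t,*p),ring(s,*p))
E
```

```text
pose [ 0.561  -0.1006  0.1888] [-3.141 -0.     3.06 ] q [-0.28  0.14  1.37 -0.    1.63 -1.77] w 0.0851 t 34.05
(0.561, -0.103, 0.064, 3.059) -> [-0.0003, -0.0023, 0.1248] [-0.0, -0.0, 0.0]
(array([0.040625]), np.float64(0.9389091165694826)) (array([0.06021709, 0.47894148, 0.29502255, 1.63390987]), np.float64(0.9397028973488736))
(array([0.05]), np.float64(0.9002083782424373))
[ 5.297003e+02  5.610000e-01 -1.040000e-01  2.200000e-02] [ 2.6577285e+03  5.6100000e-01 -1.0200000e-01  2.4000000e-02]
[ 3.0803582e+03  4.4800000e-01 -1.1100000e-01  2.2000000e-02] [ 3.0649792e+03  4.4800000e-01 -1.0900000e-01  2.2000000e-02]
```

servo_tool:
  commands: [0, -0.002, 0.05, 0, 0, 0, 0.085, 0, -0.002, 0.1, 0, 0, 0, 0.085, 0, -0.002, 0.124, 0, 0, 0, 0.085, 0, -0.002, 0.124, 0, 0, 0, 0.085, 0, -0.002, 0.124, 0, 0, 0, 0.04, 0, -0.002, 0.124, 0, 0, 0, 0.04, 0, -0.002, 0.124, 0, 0, 0, 0.04, 0, -0.002, 0.124, 0, 0, 0, 0.04]

```text
time: 35.25
tool_pos: [0.5619, -0.1027, 0.0667]
ee_rot: [-3.141, 0.003, 3.06]
wrist_force: [-0.8, 1.8, 5.9]
width: 0.0619
finger_force: 30.0
```

servo_tool:
  commands: [0, 0, -0.05, 0, 0, 0, 0.04, 0, 0, -0.1, 0, 0, 0, 0.04, 0.004, -0.04, -0.12, 0, 0, 0, 0.04, 0.009, -0.1, -0.12, 0, 0, 0, 0.04, 0.014, -0.16, -0.12, 0, 0, 0, 0.04, 0.019, -0.206, -0.12, 0, 0, 0, 0.04, 0.019, -0.206, -0.085, 0, 0, 0, 0.04, 0.019, -0.206, -0.085, 0, 0, 0, 0.04, 0.019, -0.206, -0.085, 0, 0, 0, 0.04, 0.019, -0.206, -0.085, 0, 0, 0, 0.04]

```text
time: 36.5
tool_pos: [0.526, -0.3061, 0.1516]
ee_rot: [-3.14, 0.002, 3.061]
wrist_force: [-0.3, -0.1, -2.8]
width: 0.0615
finger_force: 30.0
```

servo_tool:
  commands: [0, 0, 0, 0, 0, 0, 0.04, 0, 0, 0, 0, 0, 0, 0.04]

```text
time: 36.75
tool_pos: [0.5255, -0.3062, 0.1507]
ee_rot: [-3.141, 0.001, 3.061]
wrist_force: [-1.0, 0.5, -3.1]
width: 0.062
finger_force: 30.0
```

```bash
python3 - <<'E'
from h import *
plan((.5264,-.3067,.117,3.059))
t=snapshot("top"); s=snapshot("scene")
V=[(s,ym(s)),(t,ym(t))]
print([fit([v],lambda q:lid(q[0]),[.03],[.05]) for v in V],fit(V,lambda q:lid(q[0],*q[1:]),[.03,.479,.296,1.636],[.03,.005,.005,.02]))
a=cv2.resize(t["img"][170:330,340:500],(600,600),interpolation=cv2.INTER_CUBIC)
cv2.imwrite("pics/t6.png",cv2.convertScaleAbs(a,alpha=1.6))
E
```

```text
pose [ 0.5255 -0.3062  0.1507] [-3.141e+00  1.000e-03  3.061e+00] q [-0.62  0.24  1.33 -0.    1.57 -2.11] w 0.062 t 36.75
(0.5264, -0.3067, 0.117, 3.059) -> [-0.001, -0.0004, 0.0337] [-0.1, 0.0, 0.1]
[(array([0.04875]), np.float64(0.9797994248844761)), (array([0.02375]), np.float64(0.9827417295874442))] (array([0.04882627, 0.47888901, 0.29574901, 1.63273831]), np.float64(0.9808923689111562))
```

View pics/t6.png

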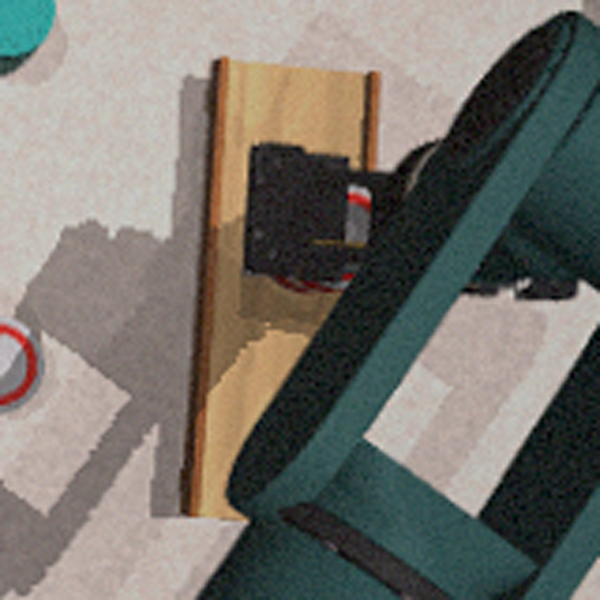

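The tin is over the shelf at crop (315,215), inside the lips. I lower it and release.

servo_tool:
  commands: [-0.001, 0, 0.012, 0, 0, 0, 0.04, -0.001, 0, 0.024, 0, 0, 0, 0.04, -0.001, 0, 0.034, 0, 0, 0, 0.04, -0.001, 0, 0.034, 0, 0, 0, 0.04, -0.001, 0, 0.034, 0, 0, 0, 0.04]

```text
time: 37.58
tool_pos: [0.5259, -0.306, 0.1162]
ee_rot: [3.141, -0.001, 3.06]
wrist_force: [-2.0, 1.3, 3.1]
width: 0.0615
finger_force: 30.0
```

servo_tool:
  commands: [0, 0, -0.001, 0, 0, 0, 0.08, 0, 0, -0.001, 0, 0, 0, 0.08, 0, 0, -0.001, 0, 0, 0, 0.08, 0, 0, -0.04, 0, 0, 0, 0.08, 0, 0, -0.08, 0, 0, 0, 0.085, 0.03, 0.06, -0.08, 0, 0, 0, 0.085, 0.06, 0.12, -0.08, 0, 0, 0, 0.085, 0.094, 0.189, -0.07, 0, 0, 0, 0.085, 0.094, 0.189, -0.06, 0, 0, 0, 0.085, 0.094, 0.189, -0.06, 0, 0, 0, 0.085]

```text
time: 38.83
tool_pos: [0.4469, -0.1091, 0.1753]
ee_rot: [-3.141, -0.001, 3.063]
wrist_force: [-0.4, -0.1, 0.1]
width: 0.0853
finger_force: 0.0
```

servo_tool:
  commands: [0, 0, 0, 0, 0, 0, 0.085, 0, 0, 0, 0, 0, 0, 0.085, 0, 0, 0, 0, 0, 0, 0.085]

```text
time: 39.2
tool_pos: [0.4483, -0.1113, 0.1761]
ee_rot: [-3.141, 0.0, 3.059]
wrist_force: [0.1, -0.0, 0.5]
width: 0.0848
finger_force: 0.0
```

```bash
python3 - <<'E'
from h import *
plan((.448,-.110,.064,3.059))
t=snapshot("top"); s=snapshot("scene")
print(ring(t,.526,-.306,.13),ring(s,.526,-.306,.13),ring(s,.448,-.11),ring(t,.448,-.11))
E
```

```text
pose [ 0.4483 -0.1113  0.1761] [-3.141  0.     3.059] q [-0.37 -0.1   1.64 -0.    1.6  -1.85] w 0.0848 t 39.2
(0.448, -0.11, 0.064, 3.059) -> [0.0004, 0.0014, 0.1121] [-0.0, 0.0, -0.0]
[ 2.9145239e+03  5.3000000e-01 -3.2400000e-01  2.2000000e-02] [ 3.9776318e+03  5.3000000e-01 -3.2200000e-01  2.2000000e-02] [ 2.6460405e+03  4.4800000e-01 -1.0900000e-01  2.2000000e-02] [ 2.944377e+02  4.510000e-01 -1.120000e-01  2.200000e-02]
```

The tin on the shelf was knocked about 17 mm towards the far lip and now stands at (.530,-.323). I will put the last tin in line with it.

servo_tool:
  commands: [0, 0.001, 0.05, 0, 0, 0, 0.085, 0, 0.001, 0.09, 0, 0, 0, 0.085, 0, 0.001, 0.111, 0, 0, 0, 0.085, 0, 0.001, 0.111, 0, 0, 0, 0.085, 0, 0.001, 0.111, 0, 0, 0, 0.04, 0, 0.001, 0.111, 0, 0, 0, 0.04, 0, 0.001, 0.111, 0, 0, 0, 0.04, 0, 0.001, 0.111, 0, 0, 0, 0.04]

```text
time: 40.3
tool_pos: [0.4488, -0.1096, 0.0662]
ee_rot: [-3.141, 0.002, 3.06]
wrist_force: [0.0, 0.4, 4.7]
width: 0.0614
finger_force: 30.0
```

servo_tool:
  commands: [0, 0, -0.05, 0, 0, 0, 0.04, 0, 0, -0.1, 0, 0, 0, 0.04, -0.006, -0.04, -0.12, 0, 0, 0, 0.04, -0.015, -0.1, -0.12, 0, 0, 0, 0.04, -0.024, -0.15, -0.12, 0, 0, 0, 0.04, -0.032, -0.204, -0.12, 0, 0, 0, 0.04, -0.032, -0.204, -0.09, 0, 0, 0, 0.04, -0.032, -0.204, -0.09, 0, 0, 0, 0.04, -0.032, -0.204, -0.09, 0, 0, 0, 0.04, -0.032, -0.204, -0.09, 0, 0, 0, 0.04]

```text
time: 41.55
tool_pos: [0.4638, -0.3151, 0.1564]
ee_rot: [-3.14, 0.002, 3.061]
wrist_force: [-0.1, 0.7, -3.4]
width: 0.0615
finger_force: 30.0
```

servo_tool:
  commands: [0, 0, 0, 0, 0, 0, 0.04, 0, 0, 0, 0, 0, 0, 0.04, 0, 0, 0, 0, 0, 0, 0.04]

```text
time: 41.92
tool_pos: [0.4632, -0.3153, 0.1552]
ee_rot: [-3.141, 0.0, 3.06]
wrist_force: [0.5, -0.3, -2.2]
width: 0.0614
finger_force: 30.0
```

```bash
python3 - <<'E'
from h import *
plan((.4650,-.3160,.116,3.059))
t=snapshot("top"); s=snapshot("scene")
print(ring(t,.53,-.323,.13),ring(s,.53,-.323,.13))
E
```

```text
pose [ 0.4632 -0.3153  0.1552] [-3.141  0.     3.06 ] q [-0.7   0.13  1.45 -0.    1.57 -2.19] w 0.0614 t 41.925
(0.465, -0.316, 0.116, 3.059) -> [-0.0018, -0.0006, 0.0392] [-0.0, 0.0, 0.1]
[ 2.9979741e+03  5.3000000e-01 -3.2400000e-01  2.2000000e-02] [ 3.7948225e+03  5.3000000e-01 -3.2200000e-01  2.2000000e-02]
```

servo_tool:
  commands: [-0.002, -0.001, 0.012, 0, 0, 0, 0.04, -0.002, -0.001, 0.026, 0, 0, 0, 0.04, -0.002, -0.001, 0.038, 0, 0, 0, 0.04, -0.002, -0.001, 0.038, 0, 0, 0, 0.04, -0.002, -0.001, 0.038, 0, 0, 0, 0.04, -0.002, -0.001, 0.038, 0, 0, 0, 0.08, -0.002, -0.001, 0.038, 0, 0, 0, 0.08, -0.002, -0.001, 0, 0, 0, 0, 0.08, -0.002, -0.001, -0.05, 0, 0, 0, 0.08, -0.002, -0.001, -0.05, 0, 0, 0, 0.08]

```text
time: 43.28
tool_pos: [0.4673, -0.3183, 0.2114]
ee_rot: [-3.134, 0.01, 3.06]
wrist_force: [0.8, -0.3, 0.8]
width: 0.0799
finger_force: 0.0
```

servo_tool:
  commands: [0.003, 0.057, 0, 0, 0, 0, 0, 0.006, 0.114, 0, 0, 0, 0, 0, 0.009, 0.171, 0, 0, 0, 0, 0, 0.012, 0.228, 0, 0, 0, 0, 0, 0.015, 0.285, 0, 0, 0, 0, 0, 0.018, 0.342, 0, 0, 0, 0, 0, 0.021, 0.399, 0, 0, 0, 0, 0, 0.025, 0.456, 0, 0, 0, 0, 0, 0.028, 0.513, 0, 0, 0, 0, 0, 0.031, 0.569, 0, 0, 0, 0, 0]

```text
time: 44.52
tool_pos: [0.4801, 0.255, 0.204]
ee_rot: [-3.141, -0.001, 3.06]
wrist_force: [0.2, -1.0, 0.5]
width: 0.0004
finger_force: 0.0
```

servo_tool:
  commands: [0, 0, 0.02, 0, 0, 0, 0, 0, 0, 0.06, 0, 0, 0, 0, 0, 0, 0.06, 0, 0, 0, 0, 0, 0, 0.06, 0, 0, 0, 0, 0, 0, 0.06, 0, 0, 0, 0]

```text
time: 45.15
tool_pos: [0.4816, 0.2533, 0.1469]
ee_rot: [3.14, 0.003, 3.06]
wrist_force: [-0.5, -0.7, 0.4]
width: 0.0008
finger_force: 0.0
```

```bash
python3 - <<'E'
from h import *
plan((.482,.252,.118,3.06))
t=snapshot("top"); s=snapshot("scene")
print(ring(t,.53,-.323,.13),ring(s,.53,-.323,.13),ring(t,.465,-.316,.13),ring(s,.465,-.316,.13))
E
```

```text
pose [0.4816 0.2533 0.1469] [3.14e+00 3.00e-03 3.06e+00] q [ 0.38  0.1   1.5  -0.    1.54 -1.11] w 0.0008 t 45.15
(0.482, 0.252, 0.118, 3.06) -> [-0.0004, -0.0013, 0.0289] [0.1, 0.2, -0.0]
[ 2.9752766e+03  5.3000000e-01 -3.2400000e-01  2.2000000e-02] [ 3.6943091e+03  5.3000000e-01 -3.2200000e-01  2.2000000e-02] [ 2.9065181e+03  4.6400000e-01 -3.1800000e-01  2.4000000e-02] [ 3.710593e+03  4.640000e-01 -3.160000e-01  2.200000e-02]
```

servo_tool:
  commands: [0, 0, 0.015, 0, 0, 0, 0, 0, 0, 0.025, 0, 0, 0, 0, 0, 0, 0.031, 0, 0, 0, 0, 0, 0, 0.034, 0, 0, 0, 0, 0, 0, 0.036, 0, 0, 0, 0, 0, 0, 0.036, 0, 0, 0, 0]

```text
time: 46.0
tool_pos: [0.4804, 0.2527, 0.1102]
ee_rot: [-3.141, 0.0, 3.06]
wrist_force: [-2.6, -3.3, 6.4]
width: 0.0002
finger_force: 3.2
```

servo_tool:
  commands: [0, 0, 0.002, 0, 0, 0, 0, 0, 0, 0.003, 0, 0, 0, 0, 0, 0, 0.003, 0, 0, 0, 0]

```text
time: 46.38
tool_pos: [0.4805, 0.2527, 0.1101]
ee_rot: [-3.141, 0.001, 3.06]
wrist_force: [-8.2, -4.4, 17.1]
width: 0.0006
finger_force: 8.4
```

The lid does not give under 17 N, and the fingertips stop at 99 mm, which is the shut height. I retreat and check once more.

servo_tool:
  commands: [0, 0, -0.03, 0, 0, 0, 0, 0, 0, -0.09, 0, 0, 0, 0, 0, -0.06, -0.11, 0, 0, 0, 0, 0, -0.12, -0.11, 0, 0, 0, 0, 0, -0.18, -0.11, 0, 0, 0, 0, 0.05, -0.24, -0.11, 0, 0, 0, 0, 0.08, -0.25, -0.11, 0, 0, 0, 0, 0.08, -0.25, -0.11, 0, 0, 0, 0]

```text
time: 47.38
tool_pos: [0.3791, 0.0097, 0.2163]
ee_rot: [3.142, 0.002, 3.057]
wrist_force: [0.2, -0.2, 0.1]
width: 0.0008
finger_force: 0.0
```

```bash
python3 - <<'E'
from h import *
s=snapshot("scene"); t=snapshot("top"); V=[(s,ym(s)),(t,ym(t))]
print([fit([v],lambda q:lid(q[0]),[.03],[.05]) for v in V], robot.get_obs()["time"])
cv2.imwrite("pics/s9.png",cv2.convertScaleAbs(s["img"],alpha=1.6))
E
```

```text
[(array([-0.0075]), np.float64(0.9815017093895848)), (array([-0.01375]), np.float64(0.9821482238384324))] 47.575
```

View pics/s9.png

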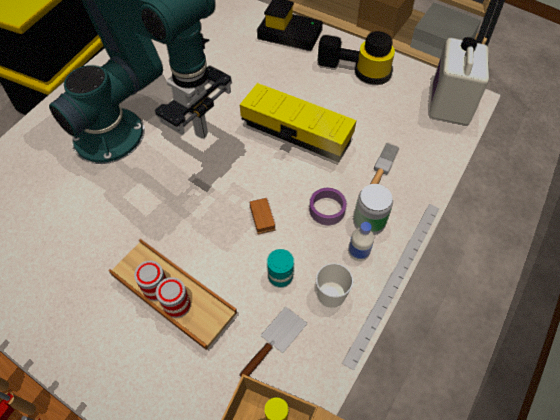

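The lid is shut at (297,120). The two tins stand side by side on the shelf at (150,275) and (172,293), and everything else is where it was.

```bash
python3 -c "
from bench import close_job
print(close_job())"
```

```text
the job is handed in; nothing more can be done
None
```

The job is handed in, at about 48 s of the 208 s allowed: three red-labelled tins are in the case with the lid shut and pocket 3 empty, and the other two stand in a straight row on the shelf about 4 mm apart. The lid sat very slightly ajar after the first close, so I pressed it fully shut only after both shelf tins were placed.

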